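# Gauge the depth of a blind well with a collar probe

### The arm

A 6-joint arm with a two-finger parallel gripper is mounted at the origin on a cart in front of the work surface, level with it; the furniture and walls round the work are solid. World frame = base frame: x ahead of the robot, y to its left, z up, the work surface at z = 0. Lengths are in m, angles in rad, forces in N, time in s.
With the tool pointing down it reaches from about 0.35 to 0.875 m from the base axis. Payload 15.5 kg.
Tool frame: the origin (TCP) lies midway between the tips of the shut fingers; the grasp point (between the pads) lies 19 mm behind it (robot.pinch_z is the z of the grasp point in the tool frame, in m); z points along the fingers, y is the line along which they close (so a half turn about z gives the same grasp; the last joint's range is limited). The gripper opens to 85 mm and grips with 20 to 120 N. Pads are 22 mm wide; open, the fingers measure 114 mm over their backs; the gripper's body (76 mm by 85 mm) begins 54 mm behind the grasp point. The pads swing forward as they close: fully open they stand 13 mm farther back than shut.
Start: joints at [1.022, 0.494, 1.345, -0, 1.302, -0.096], TCP at [0.273, 0.562, 0.231] pointing down, gripper open.
Joint ranges: [-2.91, 2.91], [-0.82, 2.16], [0.22, 2.67], [-1.22, 4.37], [0.12, 2.79], [-3.08, 3.08]. Speed limits (rad/s): [1.89, 1.89, 2.57, 3.01, 3.01, 3.01].

### API

Orientations are given as a unit quaternion [w, x, y, z].
In Python, from bench import robot gives the robot as it stands.
- The arm moves only by the shell command python3 -m handwheel 'ROWS' [FORCE]. ROWS is JSON, a list of rows, each an object with "gripper": the finger opening in mm, from 0 to 85.4; "offset": the shift along the tool's x, y, z in mm, a list of three; "delta_rot": the turn, a rotation vector about the tool's x, y, z in degrees, a list of three. A call has 1 to 8 rows; each row shifts and turns the commanded pose from where the row before left it, along the tool's axes as they then stand; what a row does not reach is not made up. A row lasts 1/10 s, in which the tool goes at most 50 mm and 8.59 degrees, less where a joint would pass 70% of its speed; a pose out of reach is approached as far as the arm can. A call is refused whole if a number of a shift passes 50 or a number of a turn 8.59, either way. A call with a gripper value outside its range is refused whole. The fingers move at their own pace and stop on an object; FORCE is the grip in N (left out, the last holds). Time passes only in rows, so rows that do not move let the fingers close. It gives the time, the measured TCP pose, the force, the opening and the grip force at its end, in the units of the state.
- robot.observe(): the state, without advancing time (a new reading comes with each control period).
- robot.grab_frame(name): name is "scene" or "top"; returns a dict with "frame" (400x640x3 uint8, red, green, blue), "range_z" (400x640 float32, m along the optical axis (not along the pixel's ray), 0 where there is no reading), "fov_y" (degrees; the focal length in pixels is half the picture's height over the tangent of half this angle, whatever the lens; pixels are square), "cx", "cy" (the principal point, pixels), "dist" ([k1, k2, p1, p2, k3] as OpenCV has them; the pictures are not rectified), "rvec" (rotation vector, rad) and "tvec" (3), from world to camera coordinates, as OpenCV has them. Camera axes: x right, y down, z forward; pixel columns grow to the right and rows downward; lengths in m; the calibration is good to about 2 mm. A picture is of the moment at which its call begins.
- robot.close_job(): hands the job in; it is judged then, once.
Trained networks look in a picture, given as the dict that the camera call returned (one of the last four; its "shot" number tells which), for a name from the list of things; names that differ only in an ending like _2 or _b are one class to them, and where a whole thing is asked for, a point or a joint stands for the part that bears it (a point fixed in the world has none). Each returns a list of dicts, best first, with "score" (0 to 1); they miss things now and then, are a little off and sometimes report something else, mostly with a low value. They report only what shows in the picture. A call takes as long as a camera call. They do not tell look-alikes from the thing itself.
- robot.look_for(picture, name): "box" ([left, top, right, bottom] in pixels, round what is visible of it).
- robot.regions_of(picture, name): "region" (400x640 bool, what is visible of it) and "box" ([left, top, right, bottom] in pixels, round what is visible of it).
- robot.tip_of(picture, name): "centre" ([column, row] in pixels: a listed point, or the origin of a listed thing).
The state is a dict: "time": time; "joint_positions": joint angles; "qd": joint speeds; "joint_efforts": joint torques, N m; "eef_pos": TCP position; "orientation": TCP orientation; "wrist_force": force on the tool from outside, world axes, zero at the start; "wrist_torque": the same for the moment, N m; "opening": opening from 0.0 (shut) to 1.0 (fully open); "gripper_force": force on a finger pad.
Only numpy, scipy, OpenCV 4.12 (cv2) and the standard library are available. Lean on these libraries where they do the work, as an engineer would, in place of code of your own. Each camera call takes 0.05 s, during which the arm holds its last target. There are 200 camera calls.

### The job

Take the depth probe out of its black stand and lower it gently into the blind well of the aluminium block until its tip rests firmly on the bottom, so that the block's face pushes the red sliding collar up the rod and marks the depth. Then draw the probe straight out and stand it fully home in its stand again, with the collar left where the block pushed it; never press the probe hard against the block, and leave the vial, the jar and the tube plug standing where they are.

Things in the scene. Friction and masses are not known exactly. Their poses are not given: they have to be found in the camera images.
- depth_probe: Loose upright steel probe rod, 162 mm long, 0.1 to 0.2 kg, standing in the stand at the start. Origin: centre of its tip (underside); z along the rod to the handle. Stem diameter 12 mm up to 112 mm from the tip, 1.5 mm chamfer at the tip; then a black shoulder disc (diameter 22 mm, 112 to 118 mm), black ribbed grip (diameter 16 mm, 118 to 156 mm: pinch here) and end cap (diameter 19 mm)
- depth_collar (a joint): Red marker collar sliding on the probe's stem, lower flange 28 mm diameter, 12 mm high, range 0 to 60 mm. Value v (m): its underside is 37 mm + v above the tip. Dry friction of about 4 N holds it where it is; it takes that much to push it. Starts at 0 to 5 mm, clear above the stand
- well_block: Aluminium block, 64 x 64 mm, 90 mm high, fixed to the worktop on a grey foot 100 x 100 x 8 mm with four screws. Origin: centre of its underside, z up. One vertical blind well in the middle of its top
- well_mouth (a point): Centre of the well's mouth in the block's top face, 90 mm above the worktop. Well diameter 14 mm, 2 mm chamfer, flat hard floor. Its depth is unknown, 50 to 72 mm, found only by touching bottom: first the collar drags with about 4 N (from 37 to 42 mm immersion on), then comes the hard floor. More than 25 N is too hard: feel for it at 10 mm/s or slower
- probe_stand: Black socket block, 44 x 44 mm, 40 mm high, on a round steel foot of 84 mm diameter, fixed to the worktop. Origin at the centre of its underside, z up.
- stand_mouth (a point): Centre of the stand's socket mouth, 40 mm above the worktop. Socket diameter 14 mm with a 2 mm chamfer, 34 mm deep to its flat floor (6 mm above the worktop).
- vial: Bystander: small sample vial with a black cap, 23 mm diameter, 48 mm high, standing near the block. Origin at the centre of its underside.
- grease_jar: Bystander: small white jar with a black lid, 50 mm diameter, 39 mm high, standing near the block. Origin at the centre of its underside.
- tube_plug: Bystander: cream ceramic plug with a wire loop on top, 41 mm diameter, 59 mm high, standing near the stand. Origin at the centre of its underside.
Not all that is in view belongs to the job. Of the things that look like the depth_probe, the smaller one is meant. Leave any brown look-alike of the well_block alone.

How it is judged:
On the way, in this order (a step that is already met when the one before it is completed fails the run):
1. the probe is lifted clear of its stand (z of depth_probe in the frame of stand_mouth above 0.005 m), for 0.1 s.
2. the probe's tip presses on the bottom of the well with more than 1 N (contact force between depth_probe and well_floor_c0 above 1 N and horizontal distance between depth_probe and well_mouth below 0.004 m), for 0.1 s.
3. the probe is drawn out of the well (z of depth_probe in the frame of well_mouth above 0.005 m), for 0.1 s.
At the end, for the whole second after the job is handed in: The probe stands at rest in its stand's socket, its tip within 3 mm of the socket's floor and 4 mm of its axis, leaning less than 0.15 rad, and the collar still marks the well's true depth: its underside is as far above the tip as the well is deep, within 2 mm (horizontal distance between depth_probe and stand_mouth below 0.004 m and z of depth_probe in the frame of stand_mouth below -0.031 m and angle between depth_probe's own z axis and vertical below 0.15 rad and linear speed of depth_probe below 0.02 m/s and ((height (world z) of well_floor_c0 between 0.007999 and 0.009001 m and value of joint depth_collar between 0.033 and 0.038 m) or (height (world z) of well_floor_c0 between 0.008999 and 0.010001 m and value of joint depth_collar between 0.032 and 0.037 m) or (height (world z) of well_floor_c0 between 0.009999 and 0.011001 m and value of joint depth_collar between 0.031 and 0.036 m) or (height (world z) of well_floor_c0 between 0.010999 and 0.012001 m and value of joint depth_collar between 0.03 and 0.035 m) or (height (world z) of well_floor_c0 between 0.011999 and 0.013001 m and value of joint depth_collar between 0.029 and 0.034 m) or (height (world z) of well_floor_c0 between 0.012999 and 0.014001 m and value of joint depth_collar between 0.028 and 0.033 m) or (height (world z) of well_floor_c0 between 0.013999 and 0.015001 m and value of joint depth_collar between 0.027 and 0.032 m) or (height (world z) of well_floor_c0 between 0.014999 and 0.016001 m and value of joint depth_collar between 0.026 and 0.031 m) or (height (world z) of well_floor_c0 between 0.015999 and 0.017001 m and value of joint depth_collar between 0.025 and 0.03 m) or (height (world z) of well_floor_c0 between 0.016999 and 0.018001 m and value of joint depth_collar between 0.024 and 0.029 m) or (height (world z) of well_floor_c0 between 0.017999 and 0.019001 m and value of joint depth_collar between 0.023 and 0.028 m) or (height (world z) of well_floor_c0 between 0.018999 and 0.020001 m and value of joint depth_collar between 0.022 and 0.027 m) or (height (world z) of well_floor_c0 between 0.019999 and 0.021001 m and value of joint depth_collar between 0.021 and 0.026 m) or (height (world z) of well_floor_c0 between 0.020999 and 0.022001 m and value of joint depth_collar between 0.02 and 0.025 m) or (height (world z) of well_floor_c0 between 0.021999 and 0.023001 m and value of joint depth_collar between 0.019 and 0.024 m) or (height (world z) of well_floor_c0 between 0.022999 and 0.024001 m and value of joint depth_collar between 0.018 and 0.023 m) or (height (world z) of well_floor_c0 between 0.023999 and 0.025001 m and value of joint depth_collar between 0.017 and 0.022 m) or (height (world z) of well_floor_c0 between 0.024999 and 0.026001 m and value of joint depth_collar between 0.016 and 0.021 m) or (height (world z) of well_floor_c0 between 0.025999 and 0.027001 m and value of joint depth_collar between 0.015 and 0.02 m) or (height (world z) of well_floor_c0 between 0.026999 and 0.028001 m and value of joint depth_collar between 0.014 and 0.019 m) or (height (world z) of well_floor_c0 between 0.027999 and 0.029001 m and value of joint depth_collar between 0.013 and 0.018 m) or (height (world z) of well_floor_c0 between 0.028999 and 0.030001 m and value of joint depth_collar between 0.012 and 0.017 m) or (height (world z) of well_floor_c0 between 0.029999 and 0.031001 m and value of joint depth_collar between 0.011 and 0.016 m) or (height (world z) of well_floor_c0 between 0.030999 and 0.032001 m and value of joint depth_collar between 0.01 and 0.015 m))); the robot touches nothing.
It fails at once if the probe or its collar is pressed against the block or the well's bottom with more than 25 N (contact force between depth_probe and well_block above 25 N or contact force between depth_probe and well_floor_c0 above 25 N).
It fails at once if the vial, the jar or the tube plug is moved more than 15 mm (distance of any of vial, grease_jar, tube_plug from where it was at the start of the episode above 0.015 m).
It also fails if it takes over 61 s, if anything falls off the work surface, if the arm or the gripper's body presses on something with over 40 N, if the wrist force passes 120 N, or if a joint passes its speed limit or range.

## Working session

There is one attempt and no reset: what is moved stays moved. The work goes in short steps, Python scripts to look and compute and a shell command to move; the robot and the scene stay as the last step left them, time stands still between calls to the robot, and variables do not carry over. Pictures are saved under pics/ and viewed, at most 10 in all, crops included, and the job is handed in when it is done.

```bash
mkdir -p pics; ls; cat > h.py <<'E'
import numpy as np, cv2
from bench import robot
def cam(p):
    f=200/np.tan(np.radians(p["fov_y"])/2)
    K=np.array([[f,0,p["cx"]],[0,f,p["cy"]],[0,0,1.]])
    R=cv2.Rodrigues(np.array(p["rvec"],float))[0]
    return K,np.array(p["dist"],float),R,np.array(p["tvec"],float).ravel()
def ray(p,uv):
    K,d,R,t=cam(p)
    n=cv2.undistortPoints(np.array(uv,float).reshape(-1,1,2),K,d).reshape(-1,2)
    return -R.T@t, np.c_[n,np.ones(len(n))]@R
def at_z(p,uv,z):
    c,r=ray(p,uv); return c+r*((z-c[2])/r[:,2:])
def cloud(p,mask):
    v,u=np.nonzero(mask&(p["range_z"]>0)); c,r=ray(p,np.c_[u,v])
    return c+r*p["range_z"][v,u][:,None]
def proj(p,X):
    K,d,R,t=cam(p); return cv2.projectPoints(np.array(X,float).reshape(-1,3),R,t,K,d)[0].reshape(-1,2)
def save(p,name,box=None,s=1):
    im=p["frame"][:,:,::-1]
    if box: im=im[box[1]:box[3],box[0]:box[2]]
    cv2.imwrite("pics/"+name,cv2.resize(im,None,fx=s,fy=s,interpolation=cv2.INTER_CUBIC))
E
python3 - <<'E'
from h import *
print(robot.observe()["eef_pos"],robot.pinch_z)
for n in ["scene","top"]:
    p=robot.grab_frame(n); save(p,n+"0.png")
    print(n,"cam at",ray(p,[[320,200]])[0].round(3))
    for o in ["depth_probe","depth_collar","well_block","well_mouth","probe_stand","stand_mouth","vial","grease_jar","tube_plug"]:
        if "mouth" in o: r=[(np.round(x["centre"],1).tolist(),round(x["score"],2)) for x in robot.tip_of(p,o)]
        else:
            r=[]
            for x in robot.regions_of(p,o):
                c=cloud(p,x["region"]); r.append((np.round(x["box"]).tolist(),round(x["score"],2),np.median(c,0).round(3).tolist() if len(c) else None, c[:,2].max().round(3) if len(c) else None))
        print(o,r)
E
```

```text
pics
[0.27323429 0.56171813 0.23069608] -0.0187
scene cam at [ 0.218 -0.671  0.87 ]
depth_probe [([367.0, 219.0, 388.0, 297.0], 0.66, [0.588, -0.194, 0.164], np.float64(0.237))]
depth_collar [([364.0, 272.0, 383.0, 284.0], 0.72, [0.586, -0.196, 0.064], np.float64(0.076))]
well_block [([248.0, 168.0, 300.0, 219.0], 0.83, [0.491, 0.168, 0.049], np.float64(0.093)), ([258.0, 126.0, 302.0, 169.0], 0.77, [0.579, 0.346, 0.047], np.float64(0.096))]
well_mouth [([273.0, 174.7], 0.97), ([277.4, 136.7], 0.96)]
probe_stand [([313.0, 295.0, 349.0, 334.0], 0.56, [0.471, -0.218, 0.007], np.float64(0.045))]
stand_mouth [([332.7, 305.5], 0.78)]
vial [([288.0, 166.0, 295.0, 179.0], 0.5, [0.573, 0.238, 0.034], np.float64(0.091))]
grease_jar [([294.0, 200.0, 311.0, 223.0], 0.57, [0.547, 0.087, 0.036], np.float64(0.043)), ([287.0, 167.0, 296.0, 183.0], 0.42, [0.573, 0.238, 0.034], np.float64(0.05))]
tube_plug [([362.0, 311.0, 381.0, 334.0], 0.72, [0.541, -0.277, 0.043], np.float64(0.06))]
top cam at [0.337 0.052 1.246]
depth_probe [([409.0, 175.0, 442.0, 207.0], 0.68, [0.59, -0.184, 0.17], np.float64(0.2
[... 272 characters left out ...]
[170.0, 184.0, 220.0, 231.0], 0.72, [0.582, 0.352, 0.061], np.float64(0.097))]
well_mouth [([261.1, 235.6], 0.85), ([186.8, 195.7], 0.81)]
probe_stand [([406.0, 231.0, 439.0, 265.0], 0.81, [0.474, -0.195, 0.008], np.float64(0.121)), ([420.0, 235.0, 443.0, 253.0], 0.53, [0.481, -0.201, 0.126], np.float64(0.174)), ([418.0, 243.0, 431.0, 248.0], 0.42, [0.478, -0.199, 0.058], np.float64(0.063))]
stand_mouth [([425.0, 243.2], 0.86)]
vial [([240.0, 201.0, 253.0, 215.0], 0.42, [0.576, 0.241, 0.044], np.float64(0.053))]
grease_jar [([292.0, 209.0, 311.0, 226.0], 0.74, [0.553, 0.096, 0.039], np.float64(0.046))]
tube_plug [([439.0, 209.0, 463.0, 229.0], 0.65, [0.545, -0.265, 0.044], np.float64(0.06))]
```

View pics/scene0.png

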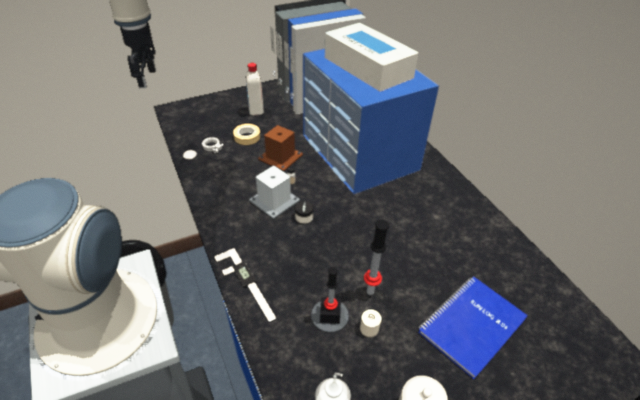

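View pics/top0.png

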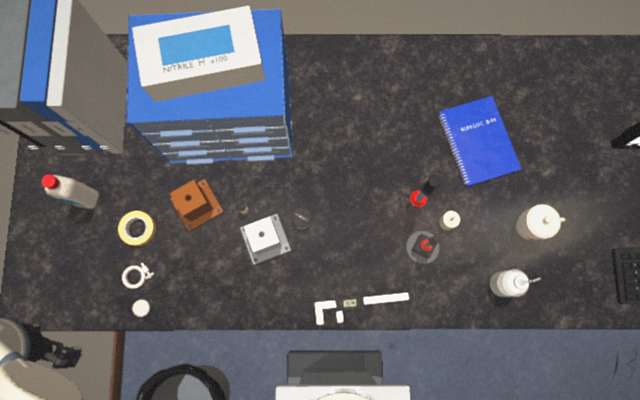

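The big probe is at scene (378,258) / top (420,195), 0.24 m tall, with no stand. The small one is at scene (332,290) / top (428,244), standing in the black stand, so I choose that one. For the block I take the aluminium one at top (265,238), not the brown one at (195,205). Next I check with a close crop and measure.

```bash
python3 - <<'E'
from h import *
b={}
for n in ["scene","top"]:
    p=robot.grab_frame(n); b[n]=p
    save(p,n+"1.png",(290,240,410,340) if n=="scene" else (390,160,480,270),5)
    for o,z,near in [("stand_mouth",.04,(.475,-.2)),("well_mouth",.09,(.495,.175))]:
        for x in robot.tip_of(p,o):
            print(n,o,at_z(p,x["centre"],z).round(4)[0],round(x["score"],2))
    # probe by depth slices near the stand
    C=cloud(p,np.ones((400,640),bool))
    q=C[np.hypot(C[:,0]-.48,C[:,1]+.2)<.04]
    for a,c in [(.04,.055),(.07,.11),(.122,.16),(.16,.18)]:
        s=q[(q[:,2]>a)&(q[:,2]<c)]; print(n,"slice",a,len(s),s.mean(0).round(4) if len(s) else "", (s.min(0).round(3),s.max(0).round(3)) if len(s) else "")
    s=C[(np.abs(C[:,0]-.495)<.06)&(np.abs(C[:,1]-.175)<.06)&(C[:,2]>.08)]
    print("block top",len(s),cv2.minAreaRect(s[:,:2].astype(np.float32)),np.median(s[:,2]))
    s=C[(np.abs(C[:,0]-.475)<.06)&(np.abs(C[:,1]+.2)<.06)&(C[:,2]>.034)&(C[:,2]<.045)]
    print("stand top",len(s),cv2.minAreaRect(s[:,:2].astype(np.float32)),np.median(s[:,2]))
E
```

```text
scene stand_mouth [ 0.4856 -0.2045  0.04  ] 0.61
scene stand_mouth [ 0.5371 -0.2916  0.04  ] 0.56
scene stand_mouth [0.4854 0.1384 0.04  ] 0.52
scene well_mouth [0.5883 0.3579 0.09  ] 0.76
scene well_mouth [0.5052 0.1969 0.09  ] 0.74
scene slice 0.04 197 [ 0.4787 -0.2078  0.0437] (array([ 0.453, -0.233,  0.04 ]), array([ 0.509, -0.176,  0.055]))
scene slice 0.07 65 [ 0.4788 -0.207   0.0896] (array([ 0.474, -0.212,  0.071]), array([ 0.486, -0.199,  0.108]))
scene slice 0.122 110 [ 0.4778 -0.2083  0.1378] (array([ 0.47 , -0.213,  0.122]), array([ 0.491, -0.196,  0.159]))
scene slice 0.16 64 [ 0.4797 -0.2053  0.1669] (array([ 0.471, -0.214,  0.161]), array([ 0.489, -0.196,  0.17 ]))
block top 472 ((0.5011606216430664, 0.19051864743232727), (0.06906219571828842, 0.06897538900375366), 22.23634147644043) 0.08934030202127013
stand top 269 ((0.5029412508010864, -0.2170368731021881), (0.04800159111618996, 0.09691435843706131), 59.38706970214844) 0.040228238048225284
top stand_mouth [ 0.4881 -0.2024  0.04  ] 0.72
top well_mouth [0.5895 0.3671 0.09  ] 0.85
top well_mouth [0.5025 0.1951 0.09  ] 0.74
top slice 0.04 146 [ 0.4806 -0.2012  0.0437] (array([ 0.456, -0.228,  0.04 ]), array([ 0.51 , -0.177,  0.055]))
top slice 0.07 16 [ 0.4815 -0.2013  0.0846] (array([ 0.477, -0.206,  0.072]), array([ 0.489, -0.199,  0.097]))
top slice 0.122 51 [ 0.4806 -0.201   0.1339] (array([ 0.472, -0.215,  0.122]), array([ 0.493, -0.196,  0.158]))
top slice 0.16 58 [ 0.4829 -0.2051  0.1685] (array([ 0.474, -0.214,  0.164]), array([ 0.492, -0.196,  0.173]))
block top 739 ((0.5044355392456055, 0.1890629380941391), (0.06449771672487259, 0.06410861760377884), 21.28705406188965) 0.0903739498054612
stand top 198 ((0.5042522549629211, -0.21775129437446594), (0.044687215238809586, 0.09314311295747757), 59.390892028808594) 0.040665202225148134
```

View pics/scene1.png

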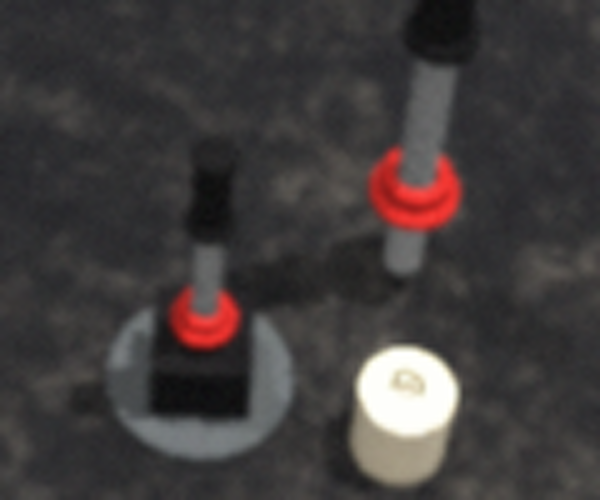

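The crop shows the small probe seated in the black stand at crop (208,240) and the large look-alike at (420,150), which stands without a stand. The small one is the target, with its axis at about (0.481,-0.205).

```bash
cat >> h.py <<'E'
from scipy.spatial.transform import Rotation as Ro
def st(target=None):
    s=robot.observe(); o=s["orientation"]; R=Ro.from_quat([o[1],o[2],o[3],o[0]]).as_matrix()
    print("t",round(s["time"],2),"tcp",np.round(s["eef_pos"],4),"F",np.round(s["wrist_force"],1),"op",round(s["opening"],3),"gf",np.round(s["gripper_force"],1))
    print("R",R.round(4).tolist(),"q",np.round(s["joint_positions"],3))
    if target is not None: print("tool offset mm",(R.T@(np.array(target)-s["eef_pos"])*1000).round(1))
E
python3 -c "
from h import *
st([.481,-.205,.27])"
```

```text
t 1.3 tcp [0.2734 0.562  0.2313] F [ 0.9  0.1 -0.3] op 0.997 gf 0.0
R [[-0.8992, 0.4375, -0.0], [0.4375, 0.8992, -0.0], [0.0, -0.0, -1.0]] q [ 1.023  0.494  1.345  0.     1.303 -0.095]
tool offset mm [-522.2 -598.9  -38.7]
```

```bash
python3 -m handwheel '[{"delta_rot":[0,0,-8.58],"offset":[0,0,-13]},{"delta_rot":[0,0,-8.58],"offset":[0,0,-13]},{"delta_rot":[0,0,-8.58],"offset":[0,0,-13]},{"offset":[-13,-48,0]},{"offset":[-13,-48,0]},{"offset":[-13,-48,0]},{"offset":[-13,-48,0]},{"offset":[-13,-48,0]}]'
python3 -m handwheel '[{"offset":[-13,-48,0]},{"offset":[-13,-48,0]},{"offset":[-13,-48,0]},{"offset":[-13,-48,0]},{"offset":[-13,-48,0]},{"offset":[-13,-48,0]},{"offset":[-13,-48,0]},{"offset":[-13,-48,0]}]' 
python3 -c "
from h import *
st([.481,-.205,.2])"
```

```text
t 1.3 tcp [0.2734 0.562  0.2313] F [ 0.9  0.1 -0.3] op 0.997 gf 0.0
R [[-0.8992, 0.4375, -0.0], [0.4375, 0.8992, -0.0], [0.0, -0.0, -1.0]] q [ 1.023  0.494  1.345  0.     1.303 -0.095]
tool offset mm [-522.2 -598.9   31.3]validation failed for argument at $[0]...
validation failed for argument at $[0]...
```

```bash
python3 -m handwheel '[{"gripper":85,"delta_rot":[0,0,-8.58],"offset":[0,0,-13]},{"gripper":85,"delta_rot":[0,0,-8.58],"offset":[0,0,-13]},{"gripper":85,"delta_rot":[0,0,-8.58],"offset":[0,0,-13]},{"gripper":85,"delta_rot":[0,0,0],"offset":[-13,-48,0]},{"gripper":85,"delta_rot":[0,0,0],"offset":[-13,-48,0]},{"gripper":85,"delta_rot":[0,0,0],"offset":[-13,-48,0]},{"gripper":85,"delta_rot":[0,0,0],"offset":[-13,-48,0]}]'
python3 -m handwheel '[{"gripper":85,"delta_rot":[0,0,0],"offset":[-13,-48,0]},{"gripper":85,"delta_rot":[0,0,0],"offset":[-13,-48,0]},{"gripper":85,"delta_rot":[0,0,0],"offset":[-13,-48,0]},{"gripper":85,"delta_rot":[0,0,0],"offset":[-13,-48,0]},{"gripper":85,"delta_rot":[0,0,0],"offset":[-13,-48,0]},{"gripper":85,"delta_rot":[0,0,0],"offset":[-13,-48,0]}]' 
python3 -c "
from h import *
st([.481,-.205,.2])"
```

```text
time: 2.0
eef_pos: [0.3248, 0.3681, 0.2703]
orientation: [0.0, 0.001, 1.0, 0.0]
wrist_force: [0.9, -0.1, 0.4]
opening: 0.994
gripper_force: 0.0
time: 2.6
eef_pos: [0.4019, 0.0796, 0.2706]
orientation: [0.0, 0.002, 1.0, 0.0]
wrist_force: [1.2, -0.0, 0.0]
opening: 0.995
gripper_force: 0.0
t 2.6 tcp [0.4019 0.0796 0.2706] F [ 1.2 -0.   0. ] op 0.995 gf 0.0
R [[-1.0, 0.0033, 0.0009], [0.0033, 1.0, 0.0001], [-0.0009, 0.0001, -1.0]] q [ 0.05   0.141  1.777  0.     1.223 -1.518]
tool offset mm [ -80.  -284.4   70.6]
```

```bash
python3 -m handwheel '[{"gripper":85,"delta_rot":[0,0,0],"offset":[-13,-47,0]},{"gripper":85,"delta_rot":[0,0,0],"offset":[-13,-47,0]},{"gripper":85,"delta_rot":[0,0,0],"offset":[-13,-47,0]},{"gripper":85,"delta_rot":[0,0,0],"offset":[-13,-47,0]},{"gripper":85,"delta_rot":[0,0,0],"offset":[-14,-48,10]},{"gripper":85,"delta_rot":[0,0,0],"offset":[-14,-48,30]},{"gripper":85,"delta_rot":[0,0,0],"offset":[0,0,30]},{"gripper":85,"delta_rot":[0,0,0],"offset":[0,0,0]}]'
python3 - <<'E'
from h import *
st([.482,-.205,.126])
p=robot.grab_frame("scene"); save(p,"s2.png",(270,200,430,320),5)
E
```

```text
time: 3.4
eef_pos: [0.4767, -0.195, 0.2017]
orientation: [-0.003, 0.003, 1.0, 0.001]
wrist_force: [0.0, -0.5, 0.6]
opening: 0.997
gripper_force: 0.0
t 3.4 tcp [ 0.4767 -0.195   0.2017] F [ 0.  -0.5  0.6] op 0.997 gf 0.0
R [[-1.0, 0.0054, -0.0051], [0.0054, 1.0, 0.0029], [0.0051, 0.0029, -1.0]] q [-0.504  0.377  1.648  0.     1.123 -2.07 ]
tool offset mm [ -5.7 -10.2  75.7]
```

View pics/s2.png

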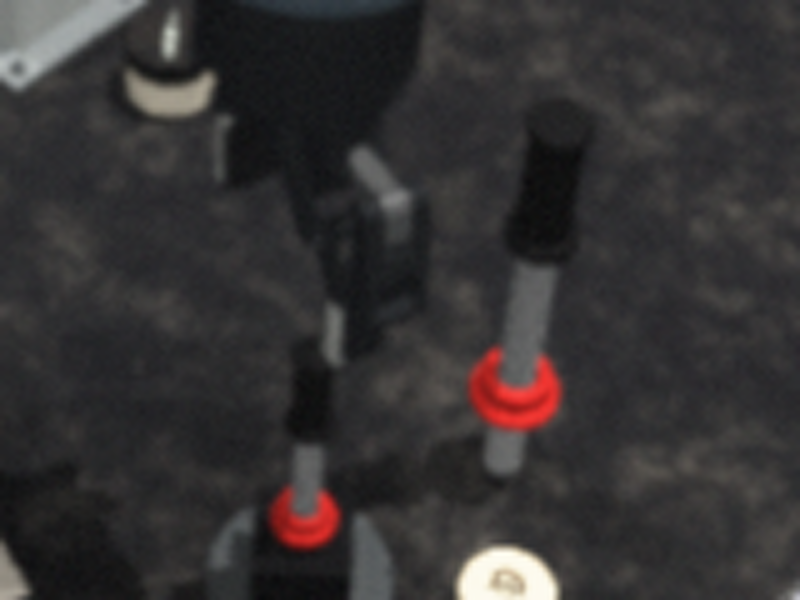

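Crop: the gripper is up behind the small probe (probe top at crop (312,350)), clear of the large one (560,120). I correct by (-5.5,-10), then descend.

```bash
python3 -m handwheel '[{"gripper":85,"delta_rot":[0,0,0],"offset":[-5.5,-10,0]},{"gripper":85,"delta_rot":[0,0,0],"offset":[0,0,25]},{"gripper":85,"delta_rot":[0,0,0],"offset":[0,0,25]},{"gripper":85,"delta_rot":[0,0,0],"offset":[0,0,24]},{"gripper":85,"delta_rot":[0,0,0],"offset":[0,0,0]}]' 60
python3 -c "
from h import *
st([.482,-.205,.1275])"
```

```text
time: 3.95
eef_pos: [0.4838, -0.2045, 0.1301]
orientation: [-0.001, 0.001, 1.0, 0.0]
wrist_force: [-1.1, -0.2, 0.4]
opening: 0.99
gripper_force: 0.0
t 3.95 tcp [ 0.4838 -0.2045  0.1301] F [-1.1 -0.2  0.4] op 0.99 gf 0.0
R [[-1.0, 0.0025, -0.0015], [0.0025, 1.0, 0.0008], [0.0015, 0.0008, -1.0]] q [-0.514  0.485  1.706 -0.     0.953 -2.082]
tool offset mm [ 1.8 -0.5  2.6]
```

```bash
python3 -m handwheel '[{"gripper":30,"delta_rot":[0,0,0],"offset":[1,0,2]},{"gripper":30,"delta_rot":[0,0,0],"offset":[0,0,0]},{"gripper":20,"delta_rot":[0,0,0],"offset":[0,0,0]},{"gripper":10,"delta_rot":[0,0,0],"offset":[0,0,0]},{"gripper":10,"delta_rot":[0,0,0],"offset":[0,0,0]},{"gripper":5,"delta_rot":[0,0,0],"offset":[0,0,0]},{"gripper":5,"delta_rot":[0,0,0],"offset":[0,0,0]}]' 60
python3 -c "
from h import *
st([.482,-.205,.1275])"
```

```text
time: 4.65
eef_pos: [0.4834, -0.2052, 0.1294]
orientation: [0.001, 0.002, 1.0, -0.0]
wrist_force: [0.0, 0.8, 7.8]
opening: 0.184
gripper_force: 58.1
t 4.65 tcp [ 0.4834 -0.2052  0.1294] F [0.  0.8 7.8] op 0.184 gf 58.1
R [[-1.0, 0.0036, 0.0012], [0.0036, 1.0, -0.0006], [-0.0012, -0.0006, -1.0]] q [-0.515  0.484  1.709  0.     0.946 -2.082]
tool offset mm [1.4 0.2 1.9]
```

```bash
python3 -m handwheel '[{"gripper":5,"delta_rot":[0,0,0],"offset":[0,0,-5]},{"gripper":5,"delta_rot":[0,0,0],"offset":[0,0,-10]},{"gripper":5,"delta_rot":[0,0,0],"offset":[0,0,-10]},{"gripper":5,"delta_rot":[0,0,0],"offset":[0,0,-15]},{"gripper":5,"delta_rot":[0,0,0],"offset":[0,0,-20]},{"gripper":5,"delta_rot":[0,0,0],"offset":[0,0,-25]},{"gripper":5,"delta_rot":[0,0,0],"offset":[0,0,-25]},{"gripper":5,"delta_rot":[0,0,0],"offset":[0,0,-2]}]'
python3 - <<'E'
from h import *
st([.504,.191,.24])
for n in ["scene","top"]:
    p=robot.grab_frame(n)
    o=robot.observe(); T=np.array(o["eef_pos"])
    uv=proj(p,[T+[0,0,-.1234]])[0]; u,v=uv.astype(int); print(n,"tip expected",uv.round(1),[np.round(x["centre"],1).tolist() for x in robot.tip_of(p,"depth_probe")])
    save(p,n+"3.png",(max(u-60,0),max(v-60,0),u+60,v+30),6)
    # stand mouth and well mouth: dark hole centre near network hit
    for o,z,g in [("stand_mouth",.04,(.483,-.205)),("well_mouth",.09,(.504,.192))]:
        for x in robot.tip_of(p,o): 
            X=at_z(p,x["centre"],z)[0]
            if np.hypot(X[0]-g[0],X[1]-g[1])<.03: print(n,o,X.round(4),round(x["score"],2))
    w=proj(p,[[.504,.192,.09]])[0].astype(int); a=w-[14,14]
    big=cv2.resize(p["frame"][a[1]:a[1]+28,a[0]:a[0]+28],None,fx=10,fy=10,interpolation=cv2.INTER_CUBIC)
    cv2.imwrite(f"pics/well_{n}.png",big[:,:,::-1])
    g=cv2.cvtColor(p["frame"],cv2.COLOR_RGB2GRAY).astype(float)
    vv,uu=np.mgrid[w[1]-7:w[1]+8,w[0]-7:w[0]+8]; q=g[w[1]-7:w[1]+8,w[0]-7:w[0]+8]; print(q.astype(int)[2:13,2:13])
E
```

```text
time: 5.45
eef_pos: [0.4842, -0.2056, 0.2444]
orientation: [0.002, 0.002, 1.0, -0.001]
wrist_force: [0.5, -0.3, -2.0]
opening: 0.183
gripper_force: 59.0
t 5.45 tcp [ 0.4842 -0.2056  0.2444] F [ 0.5 -0.3 -2. ] op 0.183 gf 59.0
R [[-1.0, 0.0035, 0.0046], [0.0035, 1.0, -0.0026], [-0.0046, -0.0026, -1.0]] q [-0.515  0.338  1.574  0.     1.224 -2.082]
tool offset mm [-18.4 396.7   3.4]
scene tip expected [332.9 284.5] [[333.1, 286.6], [370.5, 291.8]]
scene stand_mouth [ 0.4757 -0.207   0.04  ] 0.93
scene well_mouth [0.5016 0.1852 0.09  ] 0.58
[[250 251 251 251 251 251 251 251 251 251 251]
 [251 251 251 251 251 251 251 251 251 251 251]
 [250 250 251 251 250 251 250 250 251 251 251]
 [251 251 251 249 249 248 248 248 249 250 251]
 [251 251 249 244 237 233 231 233 240 248 250]
 [251 250 244 228 192 177 173 186 223 245 250]
 [251 250 244 221 176 156 155 174 221 244 250]
 [251 250 248 238 219 206 205 221 240 248 251]
 [251 251 251 249 246 243 244 246 249 251 251]
 [252 252 251 251 251 251 251 251 251 252 251]
 [252 251 252 252 252 252 251 252 251 252 251]]
top tip expected [432.  241.2] [[413.0, 202.5]]
top stand_mouth [ 0.4834 -0.2005  0.04  ] 0.56
top well_mouth [0.4978 0.1969 0.09  ] 0.87
[[223 225 224 226 228 228 227 226 226 224 226]
 [224 223 225 227 229 227 224 225 226 225 226]
 [224 226 228 229 227 206 200 202 219 225 226]
 [225 224 226 220 197 158 140 154 181 213 225]
 [224 228 224 199 153 107  98 107 134 176 218]
 [227 226 223 177 116  84  85  86 103 149 212]
 [226 228 223 172  97  76  81  86  96 151 214]
 [228 228 222 175 112  82  81  81 112 169 219]
 [225 228 226 199 154 115 103 116 154 208 227]
 [228 228 231 220 206 179 171 184 204 224 230]
 [228 229 230 226 226 224 220 224 227 227 230]]
```

View pics/scene3.png

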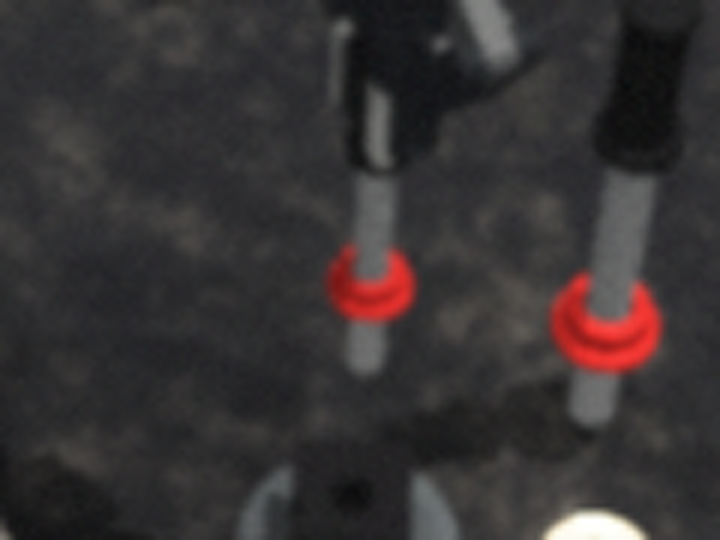

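The crop shows the probe held upright, with its tip at about (332.8,286), the collar at (334,271), and the stand's empty mouth at (330,306). The tip matches the prediction within 2 px. Next I centroid the well.

```bash
cat >> h.py <<'E'
def hole(p,X,r,z,hw=8):
    w=np.round(proj(p,[X])[0]).astype(int)
    g=cv2.cvtColor(p["frame"],cv2.COLOR_RGB2GRAY).astype(float)
    q=g[w[1]-hw:w[1]+hw+1,w[0]-hw:w[0]+hw+1]; bg=np.median(q)
    d=np.clip(bg-15-q,0,None); d=np.minimum(d,40)
    v,u=np.mgrid[w[1]-hw:w[1]+hw+1,w[0]-hw:w[0]+hw+1]
    c=[(d*u).sum()/d.sum(),(d*v).sum()/d.sum()]
    return np.round(c,2),at_z(p,[c],z)[0].round(4)
E
python3 - <<'E'
from h import *
st([.502,.19,.24])
for n in ["scene","top"]:
    p=robot.grab_frame(n)
    print(n,"well",hole(p,[.503,.192,.09],.007,.09,7))
    C=cloud(p,np.ones((400,640),bool))
    s=C[(np.abs(C[:,0]-.503)<.05)&(np.abs(C[:,1]-.19)<.05)&(abs(C[:,2]-.09)<.004)]
    print("top rect",len(s),cv2.minAreaRect(s[:,:2].astype(np.float32)),s.mean(0).round(4))
    if n=="scene":
        w=proj(p,[[.4834,-.2052,.04]])[0]; print("stand home proj",w)
E
```

```text
t 5.85 tcp [ 0.4826 -0.2048  0.24  ] F [-0.1 -0.4 -1.7] op 0.18 gf 59.0
R [[-1.0, 0.0036, -0.0012], [0.0036, 1.0, 0.0007], [0.0012, 0.0007, -1.0]] q [-0.515  0.344  1.579 -0.     1.22  -2.082]
tool offset mm [-1.800e+01  3.948e+02  3.000e-01]
scene well (array([273.07, 174.95]), array([0.5059, 0.1959, 0.09  ]))
top rect 404 ((0.5000393390655518, 0.190687894821167), (0.06794992089271545, 0.0679464116692543), 20.606582641601562) [0.5    0.1884 0.0896]
stand home proj [331.23147747 305.90197395]
top well (array([261.09, 233.8 ]), array([0.5042, 0.1896, 0.09  ]))
top rect 654 ((0.5044825077056885, 0.18915362656116486), (0.064845010638237, 0.0642073005437851), 21.555870056152344) [0.5043 0.1891 0.0903]
```

```bash
python3 -m handwheel '[{"gripper":5,"delta_rot":[0,0,0],"offset":[-2.5,25,0]},{"gripper":5,"delta_rot":[0,0,0],"offset":[-2.5,48,0]},{"gripper":5,"delta_rot":[0,0,0],"offset":[-2.5,48,0]},{"gripper":5,"delta_rot":[0,0,0],"offset":[-2.5,48,0]},{"gripper":5,"delta_rot":[0,0,0],"offset":[-2.5,48,0]},{"gripper":5,"delta_rot":[0,0,0],"offset":[-2.5,48,0]},{"gripper":5,"delta_rot":[0,0,0],"offset":[-2.5,48,0]},{"gripper":5,"delta_rot":[0,0,0],"offset":[-2.5,46,0]}]'
python3 -m handwheel '[{"gripper":5,"delta_rot":[0,0,0],"offset":[0,26,0]},{"gripper":5,"delta_rot":[0,0,0],"offset":[0,10,0]},{"gripper":5,"delta_rot":[0,0,0],"offset":[0,0,0]},{"gripper":5,"delta_rot":[0,0,0],"offset":[0,0,0]},{"gripper":5,"delta_rot":[0,0,0],"offset":[0,0,0]}]'
python3 -c "
from h import *
st([.504,.19,.22])"
```

```text
time: 6.75
eef_pos: [0.5039, 0.1561, 0.2407]
orientation: [-0.0, 0.002, 1.0, -0.0]
wrist_force: [1.2, -0.8, -2.7]
opening: 0.184
gripper_force: 58.7
time: 7.25
eef_pos: [0.5044, 0.1887, 0.2407]
orientation: [-0.0, 0.002, 1.0, -0.0]
wrist_force: [0.6, -0.4, -1.4]
opening: 0.181
gripper_force: 59.3
t 7.25 tcp [0.5044 0.1887 0.2407] F [ 0.6 -0.4 -1.4] op 0.181 gf 59.3
R [[-1.0, 0.005, -0.0002], [0.005, 1.0, -0.0003], [0.0002, -0.0003, -1.0]] q [ 0.247  0.363  1.546 -0.     1.233 -1.319]
tool offset mm [ 0.4  1.3 20.7]
```

```bash
python3 -m handwheel '[{"gripper":5,"delta_rot":[0,0,0],"offset":[0,0.7,11]},{"gripper":5,"delta_rot":[0,0,0],"offset":[0,0,11]},{"gripper":5,"delta_rot":[0,0,0],"offset":[0,0,0]},{"gripper":5,"delta_rot":[0,0,0],"offset":[0,0,0]}]'
python3 - <<'E'
from h import *
st([.504,.19,.2174])
T=np.array(robot.observe()["eef_pos"])
L=[]
for n in ["scene","top"]:
    p=robot.grab_frame(n)
    m=proj(p,[[.504,.19,.09],T-[0,0,.1234]]); print(n,m.round(1))
    u,v=m[0].astype(int)
    c=p["frame"][v-40:v+25,u-35:u+35,::-1]
    c=cv2.convertScaleAbs(c,alpha=0.9); L.append(cv2.resize(c,None,fx=5.5,fy=5.5,interpolation=cv2.INTER_CUBIC)); print("origin",u-35,v-40)
cv2.imwrite("pics/both4.png",np.hstack(L))
E
```

```text
time: 7.65
eef_pos: [0.5041, 0.1904, 0.2182]
orientation: [-0.001, 0.002, 1.0, -0.0]
wrist_force: [-0.1, 0.1, -1.4]
opening: 0.182
gripper_force: 59.2
t 7.65 tcp [0.5041 0.1904 0.2182] F [-0.1  0.1 -1.4] op 0.182 gf 59.2
R [[-1.0, 0.0038, -0.0011], [0.0038, 1.0, -0.0003], [0.0011, -0.0003, -1.0]] q [ 0.25   0.388  1.575  0.     1.181 -1.317]
tool offset mm [ 0.1 -0.4  0.8]
scene [[273.2 176.5]
 [273.1 175. ]]
origin 238 136
top [[260.9 233.9]
 [260.5 233.5]]
origin 225 193
```

View pics/both4.png

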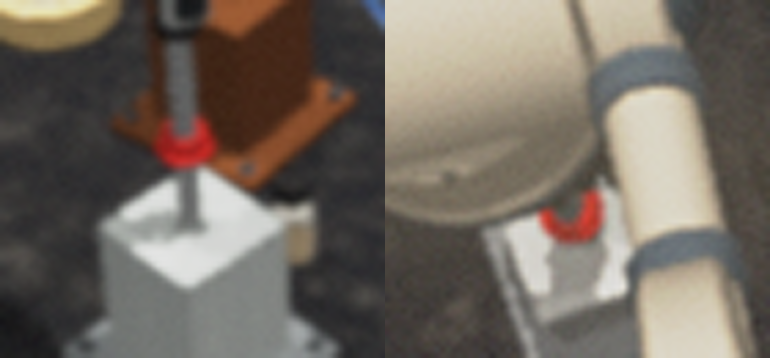

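Left half (scene): the stem's tip is at crop (190,228), over the dark mouth in the middle of the block's top diamond, whose centre is about (193,227). It looks aligned within about 1 mm. I enter gently.

```bash
python3 -m handwheel '[{"gripper":5,"delta_rot":[0,0,0],"offset":[0,0,2]},{"gripper":5,"delta_rot":[0,0,0],"offset":[0,0,1.5]},{"gripper":5,"delta_rot":[0,0,0],"offset":[0,0,1]},{"gripper":5,"delta_rot":[0,0,0],"offset":[0,0,1]},{"gripper":5,"delta_rot":[0,0,0],"offset":[0,0,1]}]'
python3 -m handwheel '[{"gripper":5,"delta_rot":[0,0,0],"offset":[0,0,1]},{"gripper":5,"delta_rot":[0,0,0],"offset":[0,0,1]},{"gripper":5,"delta_rot":[0,0,0],"offset":[0,0,1]}]'
```

```text
time: 8.25
eef_pos: [0.5043, 0.1907, 0.2122]
orientation: [0.0, 0.002, 1.0, -0.0]
wrist_force: [0.5, 0.5, -1.6]
opening: 0.183
gripper_force: 59.2
time: 8.55
eef_pos: [0.5044, 0.1907, 0.2092]
orientation: [0.0, 0.002, 1.0, -0.0]
wrist_force: [0.4, 0.4, -1.9]
opening: 0.18
gripper_force: 59.2
```

```bash
python3 -m handwheel '[{"gripper":5,"delta_rot":[0,0,0],"offset":[0,0,2]},{"gripper":5,"delta_rot":[0,0,0],"offset":[0,0,3]},{"gripper":5,"delta_rot":[0,0,0],"offset":[0,0,3]}]'
python3 -m handwheel '[{"gripper":5,"delta_rot":[0,0,0],"offset":[0,0,3]},{"gripper":5,"delta_rot":[0,0,0],"offset":[0,0,3]},{"gripper":5,"delta_rot":[0,0,0],"offset":[0,0,3]},{"gripper":5,"delta_rot":[0,0,0],"offset":[0,0,3]},{"gripper":5,"delta_rot":[0,0,0],"offset":[0,0,3]},{"gripper":5,"delta_rot":[0,0,0],"offset":[0,0,2]},{"gripper":5,"delta_rot":[0,0,0],"offset":[0,0,1]},{"gripper":5,"delta_rot":[0,0,0],"offset":[0,0,0]}]'
```

```text
time: 8.85
eef_pos: [0.5043, 0.1907, 0.2009]
orientation: [-0.0, 0.002, 1.0, -0.0]
wrist_force: [0.1, 0.8, -1.9]
opening: 0.184
gripper_force: 59.2
time: 9.65
eef_pos: [0.5043, 0.1906, 0.1831]
orientation: [-0.0, 0.002, 1.0, -0.0]
wrist_force: [0.0, 0.1, -1.5]
opening: 0.186
gripper_force: 59.2
```

```bash
for i in 1; do python3 -m handwheel '[{"gripper":5,"delta_rot":[0,0,0],"offset":[0,0,1]},{"gripper":5,"delta_rot":[0,0,0],"offset":[0,0,1]},{"gripper":5,"delta_rot":[0,0,0],"offset":[0,0,1]},{"gripper":5,"delta_rot":[0,0,0],"offset":[0,0,1]},{"gripper":5,"delta_rot":[0,0,0],"offset":[0,0,1]},{"gripper":5,"delta_rot":[0,0,0],"offset":[0,0,1]},{"gripper":5,"delta_rot":[0,0,0],"offset":[0,0,1]},{"gripper":5,"delta_rot":[0,0,0],"offset":[0,0,1]}]'; python3 -m handwheel '[{"gripper":5,"delta_rot":[0,0,0],"offset":[0,0,1]},{"gripper":5,"delta_rot":[0,0,0],"offset":[0,0,1]},{"gripper":5,"delta_rot":[0,0,0],"offset":[0,0,1]},{"gripper":5,"delta_rot":[0,0,0],"offset":[0,0,1]},{"gripper":5,"delta_rot":[0,0,0],"offset":[0,0,1]},{"gripper":5,"delta_rot":[0,0,0],"offset":[0,0,1]},{"gripper":5,"delta_rot":[0,0,0],"offset":[0,0,1]},{"gripper":5,"delta_rot":[0,0,0],"offset":[0,0,1]}]'; done
```

```text
time: 10.45
eef_pos: [0.5043, 0.1907, 0.1752]
orientation: [0.0, 0.002, 1.0, -0.0]
wrist_force: [0.3, 1.0, -1.5]
opening: 0.184
gripper_force: 59.2
time: 11.25
eef_pos: [0.5044, 0.1907, 0.1672]
orientation: [0.0, 0.002, 1.0, 0.0]
wrist_force: [-0.2, 0.5, 2.2]
opening: 0.182
gripper_force: 59.0
```

```bash
cat > ck.py <<'E'
import sys
from bench import robot
s=robot.observe(); print(round(s["time"],2),"z",round(s["eef_pos"][2],4),"F",[round(f,1) for f in s["wrist_force"]])
sys.exit(s["wrist_force"][2]>5.5)
E
python3 -m handwheel '[{"gripper":5,"delta_rot":[0,0,0],"offset":[0,0,0.5]},{"gripper":5,"delta_rot":[0,0,0],"offset":[0,0,0.5]},{"gripper":5,"delta_rot":[0,0,0],"offset":[0,0,0.5]}]' >/dev/null && python3 ck.py &&
python3 -m handwheel '[{"gripper":5,"delta_rot":[0,0,0],"offset":[0,0,0.5]},{"gripper":5,"delta_rot":[0,0,0],"offset":[0,0,0.5]}]' >/dev/null && python3 ck.py &&
python3 -m handwheel '[{"gripper":5,"delta_rot":[0,0,0],"offset":[0,0,0.5]},{"gripper":5,"delta_rot":[0,0,0],"offset":[0,0,0.5]}]' >/dev/null && python3 ck.py &&
python3 -m handwheel '[{"gripper":5,"delta_rot":[0,0,0],"offset":[0,0,0.5]},{"gripper":5,"delta_rot":[0,0,0],"offset":[0,0,0.5]}]' >/dev/null && python3 ck.py &&
python3 -m handwheel '[{"gripper":5,"delta_rot":[0,0,0],"offset":[0,0,0.5]},{"gripper":5,"delta_rot":[0,0,0],"offset":[0,0,0.5]}]' >/dev/null && python3 ck.py &&
python3 -m handwheel '[{"gripper":5,"delta_rot":[0,0,0],"offset":[0,0,0.5]},{"gripper":5,"delta_rot":[0,0,0],"offset":[0,0,0.5]}]' >/dev/null && python3 ck.py &&
python3 -m handwheel '[{"gripper":5,"delta_rot":[0,0,0],"offset":[0,0,0.5]},{"gripper":5,"delta_rot":[0,0,0],"offset":[0,0,0.5]}]' >/dev/null && python3 ck.py &&
python3 -m handwheel '[{"gripper":5,"delta_rot":[0,0,0],"offset":[0,0,0.5]},{"gripper":5,"delta_rot":[0,0,0],"offset":[0,0,0.5]}]' >/dev/null && python3 ck.py &&
python3 -m handwheel '[{"gripper":5,"delta_rot":[0,0,0],"offset":[0,0,0.5]},{"gripper":5,"delta_rot":[0,0,0],"offset":[0,0,0.5]}]' >/dev/null && python3 ck.py
```

```text
11.55 z 0.1657 F [np.float64(1.0), np.float64(0.6), np.float64(2.1)]False
```

```bash
sed -i 's/sys.exit(\(.*\))$/sys.exit(int(\1))/; s/round(f,1) for/float(round(f,1)) for/' ck.py
python3 -m handwheel '[{"gripper":5,"delta_rot":[0,0,0],"offset":[0,0,0.5]},{"gripper":5,"delta_rot":[0,0,0],"offset":[0,0,0.5]}]' >/dev/null && python3 ck.py &&
python3 -m handwheel '[{"gripper":5,"delta_rot":[0,0,0],"offset":[0,0,0.5]},{"gripper":5,"delta_rot":[0,0,0],"offset":[0,0,0.5]}]' >/dev/null && python3 ck.py &&
python3 -m handwheel '[{"gripper":5,"delta_rot":[0,0,0],"offset":[0,0,0.5]},{"gripper":5,"delta_rot":[0,0,0],"offset":[0,0,0.5]}]' >/dev/null && python3 ck.py &&
python3 -m handwheel '[{"gripper":5,"delta_rot":[0,0,0],"offset":[0,0,0.5]},{"gripper":5,"delta_rot":[0,0,0],"offset":[0,0,0.5]}]' >/dev/null && python3 ck.py &&
python3 -m handwheel '[{"gripper":5,"delta_rot":[0,0,0],"offset":[0,0,0.5]},{"gripper":5,"delta_rot":[0,0,0],"offset":[0,0,0.5]}]' >/dev/null && python3 ck.py &&
python3 -m handwheel '[{"gripper":5,"delta_rot":[0,0,0],"offset":[0,0,0.5]},{"gripper":5,"delta_rot":[0,0,0],"offset":[0,0,0.5]}]' >/dev/null && python3 ck.py &&
python3 -m handwheel '[{"gripper":5,"delta_rot":[0,0,0],"offset":[0,0,0.5]},{"gripper":5,"delta_rot":[0,0,0],"offset":[0,0,0.5]}]' >/dev/null && python3 ck.py &&
python3 -m handwheel '[{"gripper":5,"delta_rot":[0,0,0],"offset":[0,0,0.5]},{"gripper":5,"delta_rot":[0,0,0],"offset":[0,0,0.5]}]' >/dev/null && python3 ck.py &&
python3 -m handwheel '[{"gripper":5,"delta_rot":[0,0,0],"offset":[0,0,0.5]},{"gripper":5,"delta_rot":[0,0,0],"offset":[0,0,0.5]}]' >/dev/null && python3 ck.py &&
python3 -m handwheel '[{"gripper":5,"delta_rot":[0,0,0],"offset":[0,0,0.5]},{"gripper":5,"delta_rot":[0,0,0],"offset":[0,0,0.5]}]' >/dev/null && python3 ck.py
```

```text
11.75 z 0.1647 F [0.1, 0.3, 2.0]
11.95 z 0.1637 F [0.5, 1.0, 1.9]
12.15 z 0.1627 F [0.5, 1.1, 2.9]
12.35 z 0.1617 F [0.5, 1.9, 1.8]
12.55 z 0.1607 F [-0.6, 0.4, 2.1]
12.75 z 0.1597 F [0.2, 1.3, 2.0]
12.95 z 0.1587 F [0.4, 0.9, 2.2]
13.15 z 0.1577 F [0.2, 1.7, 1.8]
13.35 z 0.1567 F [0.2, 1.1, 2.9]
13.55 z 0.1557 F [0.5, 1.9, 2.6]
```

Immersion is 57.7 mm and only the collar is dragging. I continue.

```bash

python3 -m handwheel '[{"gripper":5,"delta_rot":[0,0,0],"offset":[0,0,0.5]},{"gripper":5,"delta_rot":[0,0,0],"offset":[0,0,0.5]}]' >/dev/null && python3 ck.py &&
python3 -m handwheel '[{"gripper":5,"delta_rot":[0,0,0],"offset":[0,0,0.5]},{"gripper":5,"delta_rot":[0,0,0],"offset":[0,0,0.5]}]' >/dev/null && python3 ck.py &&
python3 -m handwheel '[{"gripper":5,"delta_rot":[0,0,0],"offset":[0,0,0.5]},{"gripper":5,"delta_rot":[0,0,0],"offset":[0,0,0.5]}]' >/dev/null && python3 ck.py &&
python3 -m handwheel '[{"gripper":5,"delta_rot":[0,0,0],"offset":[0,0,0.5]},{"gripper":5,"delta_rot":[0,0,0],"offset":[0,0,0.5]}]' >/dev/null && python3 ck.py &&
python3 -m handwheel '[{"gripper":5,"delta_rot":[0,0,0],"offset":[0,0,0.5]},{"gripper":5,"delta_rot":[0,0,0],"offset":[0,0,0.5]}]' >/dev/null && python3 ck.py &&
python3 -m handwheel '[{"gripper":5,"delta_rot":[0,0,0],"offset":[0,0,0.5]},{"gripper":5,"delta_rot":[0,0,0],"offset":[0,0,0.5]}]' >/dev/null && python3 ck.py &&
python3 -m handwheel '[{"gripper":5,"delta_rot":[0,0,0],"offset":[0,0,0.5]},{"gripper":5,"delta_rot":[0,0,0],"offset":[0,0,0.5]}]' >/dev/null && python3 ck.py &&
python3 -m handwheel '[{"gripper":5,"delta_rot":[0,0,0],"offset":[0,0,0.5]},{"gripper":5,"delta_rot":[0,0,0],"offset":[0,0,0.5]}]' >/dev/null && python3 ck.py &&
python3 -m handwheel '[{"gripper":5,"delta_rot":[0,0,0],"offset":[0,0,0.5]},{"gripper":5,"delta_rot":[0,0,0],"offset":[0,0,0.5]}]' >/dev/null && python3 ck.py &&
python3 -m handwheel '[{"gripper":5,"delta_rot":[0,0,0],"offset":[0,0,0.5]},{"gripper":5,"delta_rot":[0,0,0],"offset":[0,0,0.5]}]' >/dev/null && python3 ck.py &&
python3 -m handwheel '[{"gripper":5,"delta_rot":[0,0,0],"offset":[0,0,0.5]},{"gripper":5,"delta_rot":[0,0,0],"offset":[0,0,0.5]}]' >/dev/null && python3 ck.py &&
python3 -m handwheel '[{"gripper":5,"delta_rot":[0,0,0],"offset":[0,0,0.5]},{"gripper":5,"delta_rot":[0,0,0],"offset":[0,0,0.5]}]' >/dev/null && python3 ck.py &&
python3 -m handwheel '[{"gripper":5,"delta_rot":[0,0,0],"offset":[0,0,0.5]},{"gripper":5,"delta_rot":[0,0,0],"offset":[0,0,0.5]}]' >/dev/null && python3 ck.py &&
python3 -m handwheel '[{"gripper":5,"delta_rot":[0,0,0],"offset":[0,0,0.5]},{"gripper":5,"delta_rot":[0,0,0],"offset":[0,0,0.5]}]' >/dev/null && python3 ck.py
```

```text
13.75 z 0.1547 F [0.5, 1.8, 2.9]
13.95 z 0.1537 F [-0.4, 0.6, 2.8]
14.15 z 0.1527 F [0.6, 1.2, 3.4]
14.35 z 0.1517 F [-0.5, 1.0, 1.6]
14.55 z 0.1507 F [0.3, 0.3, 2.3]
14.75 z 0.1497 F [0.4, 0.3, 2.3]
14.95 z 0.1493 F [-1.5, 0.5, 16.2]
```

Floor found at about 64 mm with 16 N. I hold briefly, easing off slightly.

```bash
python3 -m handwheel '[{"gripper":5,"delta_rot":[0,0,0],"offset":[0,0,-0.1]}]' >/dev/null && python3 ck.py; python3 -m handwheel '[{"gripper":5,"delta_rot":[0,0,0],"offset":[0,0,0]},{"gripper":5,"delta_rot":[0,0,0],"offset":[0,0,0]}]' >/dev/null && python3 ck.py
```

```text
15.05 z 0.1493 F [-0.4, -0.8, 9.3]
15.25 z 0.1493 F [0.4, -0.6, 10.5]
```

Pressed at about 8 N net for 0.3 s. I draw straight out.

```bash
python3 -m handwheel '[{"gripper":5,"delta_rot":[0,0,0],"offset":[0,0,-4]},{"gripper":5,"delta_rot":[0,0,0],"offset":[0,0,-8]},{"gripper":5,"delta_rot":[0,0,0],"offset":[0,0,-10]},{"gripper":5,"delta_rot":[0,0,0],"offset":[0,0,-12]},{"gripper":5,"delta_rot":[0,0,0],"offset":[0,0,-14]},{"gripper":5,"delta_rot":[0,0,0],"offset":[0,0,-14]},{"gripper":5,"delta_rot":[0,0,0],"offset":[0,0,-14]},{"gripper":5,"delta_rot":[0,0,0],"offset":[0,0,-14]}]'
python3 -m handwheel '[{"gripper":5,"delta_rot":[0,0,0],"offset":[0,0,0]},{"gripper":5,"delta_rot":[0,0,0],"offset":[0,0,0]},{"gripper":5,"delta_rot":[0,0,0],"offset":[0,0,0]}]'
python3 - <<'E'
from h import *
st([.483,-.205,.24])
p=robot.grab_frame("scene"); save(p,"s5.png",(225,90,325,165),6)
E
```

```text
time: 16.05
eef_pos: [0.5043, 0.1906, 0.2404]
orientation: [0.0, 0.002, 1.0, 0.0]
wrist_force: [-0.2, 0.5, -1.9]
opening: 0.186
gripper_force: 59.3
time: 16.35
eef_pos: [0.5039, 0.1906, 0.2383]
orientation: [-0.0, 0.002, 1.0, -0.0]
wrist_force: [0.5, 0.5, -1.7]
opening: 0.182
gripper_force: 59.4
t 16.35 tcp [0.5039 0.1906 0.2383] F [ 0.5  0.5 -1.7] op 0.182 gf 59.4
R [[-1.0, 0.0035, -0.001], [0.0035, 1.0, -0.0003], [0.001, -0.0003, -1.0]] q [ 0.251  0.366  1.548 -0.     1.229 -1.317]
tool offset mm [  19.5 -395.6   -1.6]
```

View pics/s5.png

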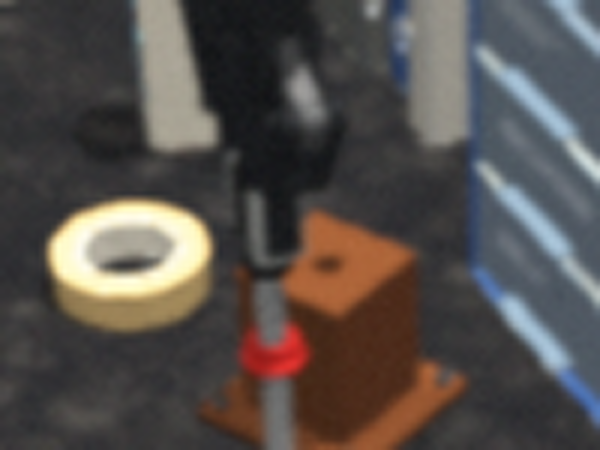

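The crop shows the collar at (275,352), pushed well up the rod towards the shoulder, with the probe upright. I carry it back over the stand.

```bash
python3 -m handwheel '[{"gripper":5,"delta_rot":[0,0,0],"offset":[2.5,-25,0]},{"gripper":5,"delta_rot":[0,0,0],"offset":[2.5,-48,0]},{"gripper":5,"delta_rot":[0,0,0],"offset":[2.5,-48,0]},{"gripper":5,"delta_rot":[0,0,0],"offset":[2.5,-48,0]},{"gripper":5,"delta_rot":[0,0,0],"offset":[2.5,-48,0]},{"gripper":5,"delta_rot":[0,0,0],"offset":[2.5,-48,0]},{"gripper":5,"delta_rot":[0,0,0],"offset":[2.5,-48,0]},{"gripper":5,"delta_rot":[0,0,0],"offset":[2,-46,0]}]'
python3 -m handwheel '[{"gripper":5,"delta_rot":[0,0,0],"offset":[0,-26,0]},{"gripper":5,"delta_rot":[0,0,0],"offset":[0,-10.5,0]},{"gripper":5,"delta_rot":[0,0,0],"offset":[0,0,15]},{"gripper":5,"delta_rot":[0,0,0],"offset":[0,0,15]},{"gripper":5,"delta_rot":[0,0,0],"offset":[0,0,15]},{"gripper":5,"delta_rot":[0,0,0],"offset":[0,0,15]},{"gripper":5,"delta_rot":[0,0,0],"offset":[0,0,0]},{"gripper":5,"delta_rot":[0,0,0],"offset":[0,0,0]}]'
python3 - <<'E'
from h import *
st([.483,-.205,.1294])
p=robot.grab_frame("scene"); save(p,"s6.png",(285,245,385,320),6)
E
```

```text
time: 17.2
eef_pos: [0.4828, -0.1702, 0.2384]
orientation: [-0.0, 0.002, 1.0, 0.0]
wrist_force: [0.8, -0.2, -1.8]
opening: 0.182
gripper_force: 59.4
time: 18.0
eef_pos: [0.4834, -0.2042, 0.1789]
orientation: [-0.0, 0.002, 1.0, 0.0]
wrist_force: [0.5, 0.3, -1.4]
opening: 0.183
gripper_force: 58.9
t 18.0 tcp [ 0.4834 -0.2042  0.1789] F [ 0.5  0.3 -1.4] op 0.183 gf 58.9
R [[-1.0, 0.003, -0.0007], [0.003, 1.0, 0.0005], [0.0007, 0.0005, -1.0]] q [-0.514  0.416  1.656  0.     1.07  -2.081]
tool offset mm [ 0.4 -0.8 49.5]
```

View pics/s6.png

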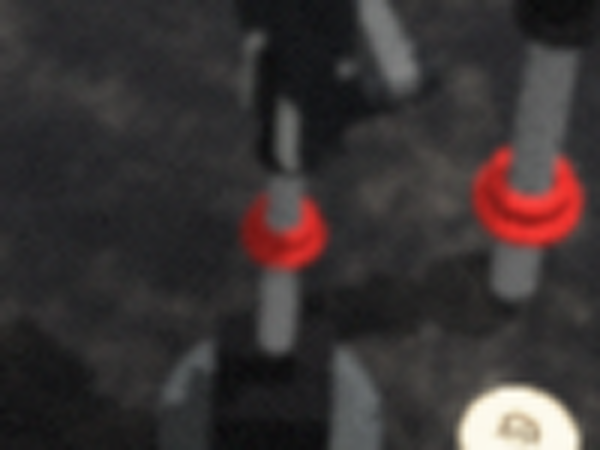

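The tip at crop (277,350) is just above the stand's socket (275,370). I lower it in, watching the force.

```bash
python3 -m handwheel '[{"gripper":5,"delta_rot":[0,0,0],"offset":[0.3,-0.8,5]},{"gripper":5,"delta_rot":[0,0,0],"offset":[0,0,5]},{"gripper":5,"delta_rot":[0,0,0],"offset":[0,0,3]},{"gripper":5,"delta_rot":[0,0,0],"offset":[0,0,2]},{"gripper":5,"delta_rot":[0,0,0],"offset":[0,0,2]},{"gripper":5,"delta_rot":[0,0,0],"offset":[0,0,2]}]' >/dev/null && python3 ck.py &&
python3 -m handwheel '[{"gripper":5,"delta_rot":[0,0,0],"offset":[0,0,2]},{"gripper":5,"delta_rot":[0,0,0],"offset":[0,0,2]},{"gripper":5,"delta_rot":[0,0,0],"offset":[0,0,2]}]' >/dev/null && python3 ck.py &&
python3 -m handwheel '[{"gripper":5,"delta_rot":[0,0,0],"offset":[0,0,3]},{"gripper":5,"delta_rot":[0,0,0],"offset":[0,0,3]},{"gripper":5,"delta_rot":[0,0,0],"offset":[0,0,3]},{"gripper":5,"delta_rot":[0,0,0],"offset":[0,0,3]},{"gripper":5,"delta_rot":[0,0,0],"offset":[0,0,3]},{"gripper":5,"delta_rot":[0,0,0],"offset":[0,0,3]}]' >/dev/null && python3 ck.py &&
python3 -m handwheel '[{"gripper":5,"delta_rot":[0,0,0],"offset":[0,0,2]},{"gripper":5,"delta_rot":[0,0,0],"offset":[0,0,1]}]' >/dev/null && python3 ck.py
```

```text
18.65 z 0.1597 F [-0.7, 1.0, -1.6]
18.95 z 0.1537 F [0.2, 0.7, -1.9]
19.55 z 0.1356 F [-0.1, -0.3, -1.0]
19.75 z 0.1326 F [-0.5, -0.4, -1.8]
```

```bash
python3 -m handwheel '[{"gripper":5,"delta_rot":[0,0,0],"offset":[0,0,1]},{"gripper":5,"delta_rot":[0,0,0],"offset":[0,0,1]}]' >/dev/null && python3 ck.py &&
python3 -m handwheel '[{"gripper":5,"delta_rot":[0,0,0],"offset":[0,0,0.5]},{"gripper":5,"delta_rot":[0,0,0],"offset":[0,0,0.5]}]' >/dev/null && python3 ck.py &&
python3 -m handwheel '[{"gripper":5,"delta_rot":[0,0,0],"offset":[0,0,0.5]}]' >/dev/null && python3 ck.py &&
python3 -m handwheel '[{"gripper":5,"delta_rot":[0,0,0],"offset":[0,0,0.5]}]' >/dev/null && python3 ck.py
```

```text
19.95 z 0.1308 F [0.4, 0.5, -2.3]
20.15 z 0.1298 F [-0.2, 0.1, -1.0]
20.25 z 0.1295 F [-0.3, 0.7, 6.6]
```

Fully home. I release and retreat upward.

```bash
python3 -m handwheel '[{"gripper":20,"delta_rot":[0,0,0],"offset":[0,0,0]},{"gripper":30,"delta_rot":[0,0,0],"offset":[0,0,0]},{"gripper":60,"delta_rot":[0,0,0],"offset":[0,0,0]},{"gripper":60,"delta_rot":[0,0,0],"offset":[0,0,0]},{"gripper":60,"delta_rot":[0,0,0],"offset":[0,0,0]},{"gripper":60,"delta_rot":[0,0,0],"offset":[0,0,0]}]'
python3 -m handwheel '[{"gripper":60,"delta_rot":[0,0,0],"offset":[0,0,-10]},{"gripper":60,"delta_rot":[0,0,0],"offset":[0,0,-20]},{"gripper":60,"delta_rot":[0,0,0],"offset":[0,0,-30]},{"gripper":60,"delta_rot":[0,0,0],"offset":[0,0,-40]},{"gripper":60,"delta_rot":[0,0,0],"offset":[0,0,-40]},{"gripper":60,"delta_rot":[0,0,0],"offset":[0,0,0]},{"gripper":60,"delta_rot":[0,0,0],"offset":[0,0,0]},{"gripper":60,"delta_rot":[0,0,0],"offset":[0,0,0]}]'
python3 - <<'E'
from h import *
p=robot.grab_frame("scene"); save(p,"s7.png",(285,235,385,325),6)
C=cloud(p,np.ones((400,640),bool)); q=C[np.hypot(C[:,0]-.483,C[:,1]+.205)<.03]
s=q[(q[:,2]>.155)&(q[:,2]<.19)]; print("cap",len(s),s.mean(0).round(4),s[:,2].max())
for x in robot.regions_of(p,"depth_collar"):
    c=cloud(p,x["region"]); print("collar",np.round(x["box"]),np.percentile(c,[5,50,95],axis=0).round(3).tolist())
E
```

```text
time: 20.85
eef_pos: [0.4831, -0.2056, 0.1294]
orientation: [0.0, 0.002, 1.0, -0.0]
wrist_force: [0.1, 0.0, -0.2]
opening: 0.699
gripper_force: 0.0
time: 21.65
eef_pos: [0.4826, -0.2053, 0.2688]
orientation: [-0.001, 0.002, 1.0, 0.0]
wrist_force: [0.6, 0.4, 0.6]
opening: 0.708
gripper_force: 0.0
cap 75 [ 0.4795 -0.2069  0.1655] 0.17001262913299175
collar [362. 270. 382. 286.] [[0.577, -0.205, 0.057], [0.587, -0.196, 0.064], [0.609, -0.177, 0.074]]
collar [325. 297. 339. 303.] [[0.469, -0.217, 0.074], [0.476, -0.212, 0.078], [0.491, -0.203, 0.085]]
```

View pics/s7.png

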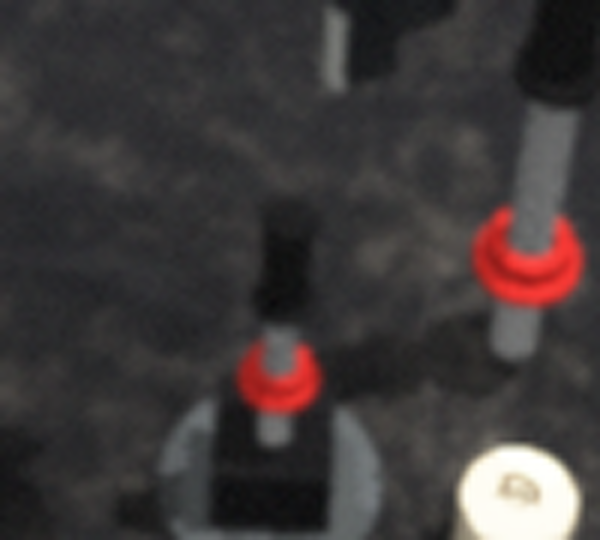

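The crop shows the probe standing home and upright in its stand at (275,400), with its top at z 0.170 as at the start. The collar at (280,375) is raised about 64 mm above the tip, the gripper is clear, and the plug (515,490) is untouched. I hand it in.

```bash
python3 -c "
from bench import robot
print(robot.close_job())"
```

```text
the job is handed in; nothing more can be done
None
```

I handed the job in: the probe touched the well's bottom at about 64 mm, with the wrist force reading no more than about 16 N. It is back fully home in its stand with the collar left where the block pushed it; the hand-in gave no verdict.

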